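# Hang the drop-bottom hopper in the rinse tank's rail notch and dump the castings

### The job

Hang the little drop-bottom hopper inside the rinse tank by its own hook, over the hanger rail on the tank's near wall, so that the hook sits right down in the rail's one notch; let go of it there with its floor still shut. Then press its latch pad so the floor swings open and the three castings drop into the tank, and leave the hopper hanging in the notch. Don't disturb the things standing around.

Things in the scene. Friction and masses are not known exactly. Their poses are not given: they have to be found in the camera images.
- tank: Fixed open steel rinse tank on the worktop, outside 200 (its x) by 260 (its y) by 125 mm high, walls and bottom 4 mm. Origin: centre of its underside; z up. Its -x wall is the near wall, facing the robot give or take its yaw; a dark hanger rail is clipped over that wall (see near_rim, rail_top).
- near_rim (a point): Point on the tank, (-98, 0, 125) mm in its frame: middle of the near wall's rim. The rail, 194 mm long and 8 mm thick, straddles the wall, centred on its thickness. It has one notch, in its middle, but is clipped on anywhere, so the notch's centre lies from -30 to +30 mm along the tank's y from this point: not measured, to be seen or felt. The bare rim past the rail's ends is not the place.
- rail_top (a point): Point at (-98, 0, 149) mm in the tank's frame, the height of the rail's upper edge. The notch is 44 mm wide, its bottom at z = 137 mm, each side with a 5 mm wide step 5 mm below the edge. Hung beside the notch the hopper stays on this edge, slides if pushed sideways with 1 to 4 N, drops 12 mm when the hook is over the notch and can then be pushed no further.
- hopper: Loose drop-bottom steel hopper, 0.3 to 0.5 kg with load, standing on the worktop. Box 64 (its x) by 80 (its y) by 60 mm high, open on top. Origin: centre of its underside; z up. Hook on its -x side, black grip bar across the mouth, dark latch pad on the +x side. Hung in place it is parallel to the tank, its +x pointing into the tank and some 0.13 rad lower than level (it leans on the wall).
- hopper_ear (a point): Point at (-30, -42, 80) mm in the hopper's frame: outer edge of one of two upright ears that rise from the ends of the hook-side wall to z = 90 mm (the other at y = +42 mm). Ears are 4 mm thick (x), 14 mm wide (y). The place to push the hopper sideways along the rail.
- hopper_hook (a point): Point on the hopper, (-38.5, 0, 56) mm in its frame: middle of the underside of the hook's bridge, which rests on the rail. Hook 40 mm wide (y), slot 13 mm wide (x = -45 to -32 mm), outer leg 4 mm thick reaching down to about z = 23 mm, foot flared outward. About 137 mm above the worktop when in the notch, 149 mm on the rail's upper edge.
- grip_bar (a point): Point on the hopper: centre of the black grip bar, at (-8, 0, 97) mm in the hopper's frame; bar 10 mm thick (x), 76 mm long (y), 14 mm high (z), free 20 mm below at its middle. Nearly above the centre of gravity.
- latch_pad (a point): Point on the hopper at (15, 0, 72.5) mm in its frame: where to press, the top (at rest) of the round 8 mm bead, 24 mm long along y, at the free end of the latch's dark thumb pad (x = 10 to 39 mm). Pressing it straight down about 5 mm, some 4 to 6 N, releases the floor; its stop is about 8 mm down, at 7 N.
- hopper_latch (a joint): Latch angle, rad: 0 at rest (holds the floor shut), floor is released beyond about 0.22, stop at 0.35; springs back.
- hopper_floor (a joint): Hopper's hinged floor, rad: 0 shut, 1.25 hanging fully open; hinged along the hook side, swings down by its own weight once released and does not close again.
- casting0: One of three like small steel castings lying in the hopper: a turned piece 20 mm high and 18 mm across with a waist (sprue), 15 g. Origin: centre of its foot.
- casting1: One of three like small steel castings lying in the hopper: a turned piece 20 mm high and 18 mm across with a waist (sprue), 15 g. Origin: centre of its foot.
- casting2: One of three like small steel castings lying in the hopper: a turned piece 20 mm high and 18 mm across with a waist (sprue), 15 g. Origin: centre of its foot.
- cast_lower: Bystander: yellow plaster jaw cast, 53 x 71 x 27 mm, left of the work. Origin: centre of underside.
- measure_cup: Bystander: clear measuring cup, 65 mm wide, 88 mm high, right of the work. Origin: centre of underside.
- casting_ring: Bystander: plain steel casting ring, 55 mm wide and high, at the back of the worktop. Origin: centre of underside.
Things that resemble listed ones, but are neither listed nor needed, are in the scene too. What is shaped like the hopper but orange or yellow is not meant.

How it is judged:
By the outcome, as a careful person would: the job done as asked, in the order asked, and still so for the second after the job is handed in, with the robot touching nothing.
It also fails if it takes over 58 s, if anything falls off the work surface, if the arm or the gripper's body presses on something with over 40 N, if the wrist force passes 120 N, or if a joint passes its speed limit or range.

### The arm

A 6-joint arm with a two-finger parallel gripper is mounted at the origin on a cart in front of the work surface, level with it; the furniture and walls round the work are solid. World frame = base frame: x ahead of the robot, y to its left, z up, the work surface at z = 0. Lengths are in m, angles in rad, forces in N, time in s.
With the tool pointing down it reaches from about 0.275 to 0.75 m from the base axis. Payload 10.2 kg.
Tool frame: the origin (TCP) lies at the very end of the fingers, on their centre line; the grasp point (between the pads) lies 19 mm behind it (bot.grip_point_offset is the distance from the TCP to the grasp point, in m); z points along the fingers, y is the line along which they close (so a half turn about z gives the same grasp; the last joint's range is limited). The gripper opens to 88 mm and grips with 3 to 60 N. Pads are 18 mm wide; open, the fingers measure 123 mm over their backs; the gripper's body (75 mm by 187 mm) begins 45 mm behind the grasp point.
Start: joints at [-1.354, 0.313, 1.498, -0, 1.331, -0.223], TCP at [0.224, -0.475, 0.239] pointing down, gripper open.
Joint ranges: [-2.94, 2.94], [-0.97, 2.17], [0.19, 2.56], [-1.23, 4.37], [0.02, 3.11], [-2.88, 2.88]. Speed limits (rad/s): [2.39, 2.39, 3.01, 3.14, 3.14, 3.14].

### API

Orientations are given as a unit quaternion [x, y, z, w].
In Python, from plant import bot, vision gives the robot as it stands.
- The arm moves only by the shell command python3 -m handwheel 'ROWS' [OPENING] [FORCE]. ROWS is JSON, a list of rows, each an object with "linear": the shift along the tool's x, y, z in units of 2 cm (1.0 is 2 cm), a list of three; "twist": the turn, a rotation vector about the tool's x, y, z in units of 0.08 rad (1.0 is 0.08 rad), a list of three. In form: [{"linear": [tx, ty, tz], "twist": [wx, wy, wz]}, ...]. A call has 1 to 12 rows; each row shifts and turns the commanded pose from where the row before left it, along the tool's axes as they then stand; what a row does not reach is not made up. A row lasts 1/10 s, in which the tool goes at most 50 mm and 8.59 degrees, less where a joint would pass 70% of its speed; a pose out of reach is approached as far as the arm can. A call with a number of a shift or a turn outside -1 to 1 is refused whole. A call with a gripper value outside its range is refused whole. OPENING is the finger opening in mm, from 0 to 88.1, set as the call begins (- or left out, the last holds). The fingers move at their own pace and stop on an object; FORCE is the grip in N (left out, the last holds). Time passes only in rows, so rows that do not move let the fingers close. It gives the time, the measured TCP pose, the force, the opening and the grip force at its end, in the units of the state.
- bot.observe(): the state, without advancing time (a new reading comes with each control period).
- vision.snapshot(name): name is "scene" or "top" or "wrist"; returns (picture, depth): 480x640x3 uint8, blue, green, red; 480x640 float32, m along the optical axis (not along the pixel's ray), 0 where there is no reading.
- vision.get_calibration(name): a dict with "fx", "fy", "cx", "cy" (pixels), "R" (3x3) and "t" (3): a world point X has camera coordinates R X + t. Camera axes: x right, y down, z forward; pixel columns grow to the right and rows downward; lengths in m; the calibration is good to about 2 mm. A picture is of the moment at which its call begins: read the wrist's pose just before it. get_calibration takes no time and is no camera call; for the wrist camera it gives the pose at the moment of the call.
- bot.finish_job(): hands the job in; it is judged then, once.
Trained networks look in the newest picture that a camera, given by its name, has taken for a name from the list of things; names that differ only in an ending like _2 or _b are one class to them, and where a whole thing is asked for, a point or a joint stands for the part that bears it (a point fixed in the world has none). Each returns a list of dicts, best first, with "confidence" (0 to 1); they miss things now and then, are a little off and sometimes report something else, mostly with a low value. They report only what shows in the picture. A call takes as long as a camera call. They do not tell look-alikes from the thing itself.
- vision.cut_out(label, camera): "region" (480x640 bool, what is visible of it) and "extent" ([centre column, centre row, width, height] in pixels, round what is visible of it).
- vision.spot_point(label, camera): "xy" ([column, row] in pixels: a listed point, or the origin of a listed thing).
The state is a dict: "time": time; "joints": joint angles; "joint_velocities": joint speeds; "effort": joint torques, N m; "tool_pos": TCP position; "orientation": TCP orientation; "ft_force": force on the tool from outside, world axes, zero at the start; "torque": the same for the moment, N m; "gripper_width": opening from 0.0 (shut) to 1.0 (fully open); "grip_force": force on a finger pad.
Only numpy, scipy, OpenCV 4.12 (cv2) and the standard library are available. Lean on these libraries where they do the work, as an engineer would, in place of code of your own. Each camera call takes 0.05 s, during which the arm holds its last target. There are 200 camera calls.

## Working session

There is one attempt and no reset: what is moved stays moved. The work goes in short steps, Python scripts to look and compute and a shell command to move; the robot and the scene stay as the last step left them, time stands still between calls to the robot, and variables do not carry over. Pictures are saved under pics/ and viewed, at most 10 in all, crops included, and the job is handed in when it is done.

```bash
mkdir -p pics; ls
cat > h.py <<'E'
import numpy as np, cv2
from plant import bot, vision
from scipy.spatial.transform import Rotation as Ro
def world(cam,u,v,d,K=None):
    K=K or vision.get_calibration(cam); R=np.array(K["R"]);t=np.array(K["t"])
    u=np.asarray(u,float);v=np.asarray(v,float);d=np.asarray(d,float)
    c=np.stack([(u-K["cx"])/K["fx"]*d,(v-K["cy"])/K["fy"]*d,d],-1)
    return (c-t)@R
def cloud(cam,dep):
    v,u=np.mgrid[:480,:640]; return world(cam,u,v,dep)
def pix(cam,X):
    K=vision.get_calibration(cam); c=np.array(K["R"])@np.array(X)+np.array(K["t"])
    return c[0]/c[2]*K["fx"]+K["cx"],c[1]/c[2]*K["fy"]+K["cy"]
E
python3 - <<'E'
from h import *
s=bot.observe(); print(s['time'],s['tool_pos'],s['orientation'],s['ft_force'])
ims=[]
for c in("scene","top"):
    im,d=vision.snapshot(c); cv2.imwrite(f"pics/{c}0.png",im); np.save(f"{c}0.npy",d); cv2.imwrite(f"{c}0.png",im)
    P=cloud(c,d)
    for l in("tank","hopper"):
        for r in vision.cut_out(l,c)[:3]:
            m=r["region"]&(d>0); print(c,l,round(r["confidence"],2),np.round(r["extent"]),np.round(np.median(P[m],0),3),np.round(P[m].min(0),3),np.round(P[m].max(0),3))
    for l in("near_rim","rail_top","hopper_ear","hopper_hook","grip_bar","latch_pad"):
        for r in vision.spot_point(l,c)[:3]:
            x,y=r["xy"]; i,j=int(round(y)),int(round(x)); print(c,l,round(r["confidence"],2),np.round(r["xy"]),np.round(P[min(i,479),min(j,639)],3))
E
```

```text
pics
0.0 [ 0.22345083 -0.47480514  0.23816635] [ 9.75920857e-01  2.18123999e-01  5.93057701e-06 -6.34037822e-04] [ 0.64949987  0.70197737 -0.02297716]
scene tank 0.67 [376. 228.  98.  73.] [ 0.638 -0.165  0.066] [ 0.206 -0.429 -0.009] [0.807 0.069 0.479]
scene tank 0.49 [262. 275.  31.  35.] [0.558 0.233 0.048] [ 0.514  0.157 -0.005] [0.674 0.272 0.111]
scene hopper 0.92 [236. 303.  31.  34.] [0.495 0.362 0.048] [ 0.45   0.31  -0.005] [0.614 0.408 0.112]
scene hopper 0.88 [298. 259.  28.  36.] [0.576 0.105 0.048] [ 0.543  0.05  -0.006] [0.705 0.148 0.111]
scene hopper 0.76 [262. 278.  28.  32.] [0.554 0.233 0.049] [ 0.514  0.157 -0.005] [0.67  0.272 0.111]
scene near_rim 0.92 [389. 234.] [0.221 0.021 0.396]
scene near_rim 0.54 [194. 350.] [0.425 0.525 0.016]
scene rail_top 0.65 [385. 225.] [0.235 0.025 0.417]
scene rail_top 0.38 [275. 268.] [0.542 0.197 0.083]
scene hopper_ear 0.95 [292. 281.] [0.475 0.173 0.071]
scene hopper_ear 0.85 [243. 252.] [0.656 0.255 0.087]
scene hopper_ear 0.62 [297. 259.] [0.551 0.113 0.073]
scene hopper_hook 0.98 [233. 256.] [0.681 0.282 0.061]
scene hopp
[... 991 characters left out ...]
 [414. 238.] [ 0.463 -0.174  0.149]
top rail_top 0.73 [297. 210.] [0.725 0.054 0.05 ]
top hopper_ear 0.98 [289. 292.] [0.514 0.169 0.005]
top hopper_ear 0.83 [301. 264.] [0.554 0.114 0.061]
top hopper_ear 0.77 [209. 324.] [0.489 0.402 0.063]
top hopper_hook 0.87 [303. 290.] [0.478 0.141 0.066]
top hopper_hook 0.82 [207. 310.] [0.528 0.394 0.064]
top hopper_hook 0.82 [225. 252.] [0.676 0.292 0.056]
top grip_bar 0.92 [214. 308.] [0.538 0.375 0.036]
top grip_bar 0.79 [309. 293.] [0.451 0.135 0.095]
top grip_bar 0.75 [302. 246.] [0.584 0.098 0.101]
top latch_pad 0.96 [302. 243.] [0.608 0.088 0.071]
top latch_pad 0.69 [225. 311.] [0.53 0.35 0.01]
top latch_pad 0.66 [238. 235.] [0.708 0.24  0.063]
```

Five or so hopper-like things; look at the picture to tell which is steel.

Run:
```python
import cv2,numpy as np
a=cv2.imread("top0.png")[170:360,180:480]; cv2.imwrite("pics/t1.png",cv2.resize(a,None,fx=2.66,fy=2.66,interpolation=cv2.INTER_CUBIC))
```

```text
(no output)
```

View pics/t1.png

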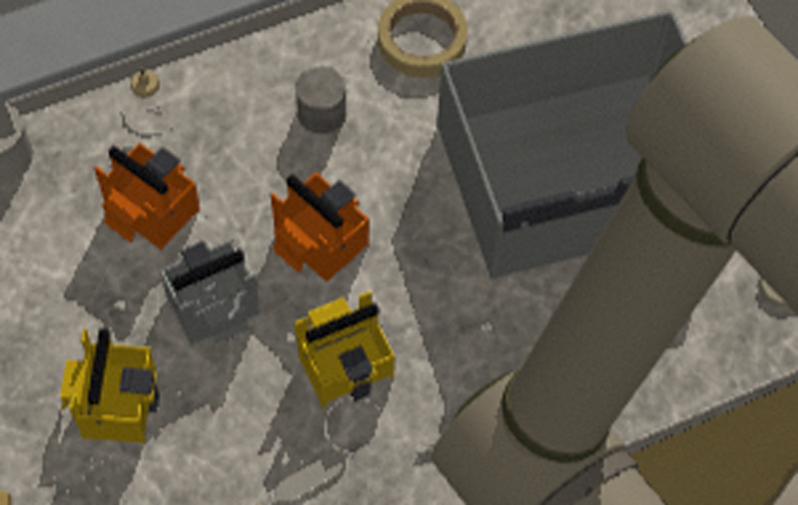

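View pics/scene0.png

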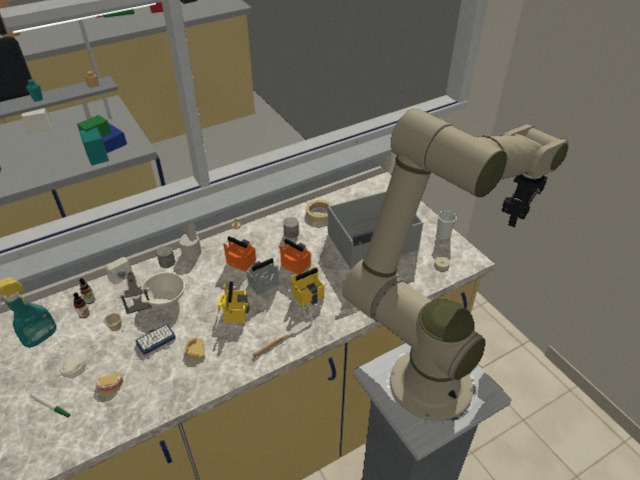

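The grey steel hopper sits at about crop (207, 290), i.e. top px (258, 279), with its black bar on it and the latch pad on its far side. The other four are yellow or orange. The rail runs along the tank's near wall, mostly hidden by the arm.

```bash
cat >> h.py <<'E'
def plan(pos,yaw_toolx=None,R=None):
    """print total linear/twist needed: twist first, then linear (in the turned tool frame)"""
    s=bot.observe(); R0=Ro.from_quat(s['orientation']); p=np.array(s['tool_pos'])
    if R is None:
        c,q=np.cos(yaw_toolx),np.sin(yaw_toolx); R=Ro.from_matrix(np.array([[c,q,0],[q,-c,0],[0,0,-1]]))
    tw=(R0.inv()*R).as_rotvec()/0.08
    l0=R0.inv().apply(np.array(pos)-p)/0.02; l1=R.inv().apply(np.array(pos)-p)/0.02
    print('t',round(s['time'],2),'tcp',np.round(p,4),'twist',np.round(tw,2),'lin(now)',np.round(l0,2),'lin(turned)',np.round(l1,2))
E
python3 - <<'E'
from h import *
d=np.load("top0.npy");im=cv2.imread("top0.png");P=cloud("top",d)
m=np.zeros(d.shape,bool);m[255:305,235:282]=1
g=im.max(2).astype(int)
bar=m&(P[...,2]>.088)&(P[...,2]<.125)&(g<60)
X=P[bar];print(bar.sum(),X.mean(0),X.min(0),X.max(0))
c,(w,h),a=cv2.minAreaRect((X[:,:2]*1000).astype(np.float32));print(c,w,h,a)
u,s,v=np.linalg.svd(X[:,:2]-X[:,:2].mean(0));print(v[0],np.degrees(np.arctan2(v[0,1],v[0,0])))
# tank rim
T=P[(P[...,2]>.112)&(P[...,2]<.16)&(P[...,0]>.4)&(P[...,0]<.8)&(P[...,1]<.02)&(P[...,1]>-.35)&(d>0)]
print(len(T),cv2.minAreaRect((T[:,:2]*1000).astype(np.float32)))
th=v[0] if v[0,1]>0 else -v[0]   # hopper +y
yaw=np.arctan2(-th[0],th[1]); print("hopper yaw",yaw)
plan([.5,.2,.26],yaw+np.pi/2); plan([.5,.2,.26],yaw-np.pi/2)
E
```

```text
141 [0.56276298 0.23450801 0.10054886] [0.55594023 0.19682868 0.08802029] [0.57190422 0.27113571 0.11164491]
(563.6416015625, 234.02674865722656) 15.588335037231445 74.28662872314453 1.4792307615280151
[-0.05928671  0.998241  ] 93.39887162388911
938 ((628.6831665039062, -169.2390594482422), (340.94757080078125, 354.9806823730469), 0.09361532330513)
hopper yaw 0.05932150068947112
t 0.9 tcp [ 0.2235 -0.4751  0.2387] twist [  0.     0.   -14.88] lin(now) [ 26.88 -24.65  -1.06] lin(turned) [32.87 15.8  -1.06]
t 0.9 tcp [ 0.2235 -0.4751  0.2387] twist [ 0.   -0.   24.39] lin(now) [ 26.88 -24.65  -1.06] lin(turned) [-32.87 -15.8   -1.06]
```

```bash
python3 -m handwheel '[{"linear":[0.5,0,-0.5],"twist":[0,0,-1]},{"linear":[1,0,-0.5],"twist":[0,0,-1]},{"linear":[1,0,-0.5],"twist":[0,0,-1]},{"linear":[1,0,-0.5],"twist":[0,0,-1]},{"linear":[1,0,-0.5],"twist":[0,0,-1]},{"linear":[1,0,-0.5],"twist":[0,0,-1]},{"linear":[1,0,0],"twist":[0,0,-1]},{"linear":[1,0,0],"twist":[0,0,-1]},{"linear":[1,0,0],"twist":[0,0,-1]},{"linear":[1,0,0],"twist":[0,0,-1]},{"linear":[1,0,0],"twist":[0,0,-1]},{"linear":[1,0,0],"twist":[0,0,-1]}]' 30 3
python3 - <<'E'
from h import *
plan([.5,.2,.30],.06+np.pi/2)
E
```

```text
time: 2.1
tool_pos: [0.3619, -0.3005, 0.2987]
orientation: [0.764, 0.645, 0.0, 0.0]
ft_force: [0.5, -0.9, 0.7]
gripper_width: 0.343
grip_force: 0.0
t 2.1 tcp [ 0.3619 -0.3005  0.2987] twist [ 0.   -0.   -2.84] lin(now) [25.83  2.63 -0.06] lin(turned) [24.57  8.39 -0.07]
```

```bash
python3 -m handwheel '[{"linear":[1,0,0],"twist":[0,0,-1]},{"linear":[1,0.1,0],"twist":[0,0,-1]},{"linear":[1,0.3,0],"twist":[0,0,-0.84]},{"linear":[1,0.3,0],"twist":[0,0,0]},{"linear":[1,0.3,0],"twist":[0,0,0]},{"linear":[1,0.3,0],"twist":[0,0,0]},{"linear":[1,0.3,0],"twist":[0,0,0]},{"linear":[1,0.3,0],"twist":[0,0,0]},{"linear":[1,0.3,0],"twist":[0,0,0]},{"linear":[1,0.3,0],"twist":[0,0,0]},{"linear":[1,0.3,0],"twist":[0,0,0]},{"linear":[1,0.3,0],"twist":[0,0,0]}]'
python3 -m handwheel '[{"linear":[1,0.3,0],"twist":[0,0,0]},{"linear":[1,0.3,0],"twist":[0,0,0]},{"linear":[1,0.3,0],"twist":[0,0,0]},{"linear":[1,0.3,0],"twist":[0,0,0]},{"linear":[1,0.3,0],"twist":[0,0,0]},{"linear":[1,0.3,0],"twist":[0,0,0]},{"linear":[1,0.3,0],"twist":[0,0,0]},{"linear":[1,0.3,0],"twist":[0,0,0]},{"linear":[1,0.3,0],"twist":[0,0,0]},{"linear":[1,0.3,0],"twist":[0,0,0]},{"linear":[1,0.3,0],"twist":[0,0,0]},{"linear":[0,0,0],"twist":[0,0,0]}]'
python3 - <<'E'
from h import *
plan([.5635,.2340,.30],.06+np.pi/2)
K=vision.get_calibration("wrist"); im,d=vision.snapshot("wrist"); cv2.imwrite("pics/w1.png",im); np.save("w1.npy",d)
P=world("wrist",*np.mgrid[:640,:480].transpose(0,2,1),d,K)
print("cam",-np.array(K["R"]).T@K["t"])
g=im.max(2)
for l in("hopper_ear","hopper_hook","grip_bar","latch_pad"):
    for r in vision.spot_point(l,"wrist")[:3]:
        x,y=r["xy"]; i,j=min(int(round(y)),479),min(int(round(x)),639); print(l,round(r["confidence"],2),np.round(r["xy"]),np.round(P[i,j],3))
im,d=vision.snapshot("top"); cv2.imwrite("top1.png",im); np.save("top1.npy",d)
a=im[160:290,330:490]; cv2.imwrite("pics/tank1.png",cv2.resize(a,None,fx=4.5,fy=4.5,interpolation=cv2.INTER_CUBIC))
for l in("near_rim","rail_top"):
    for r in vision.spot_point(l,"top")[:2]:print(l,r)
P=cloud("top",d)
m=(d>0)&(P[...,0]>.4)&(P[...,0]<.8)&(P[...,1]<.03)&(P[...,1]>-.35)&(P[...,2]>.117)&(P[...,2]<.158)
T=P[m]; print(len(T),cv2.minAreaRect((T[:,:2]*1000).astype(np.float32)))
E
```

```text
time: 3.3
tool_pos: [0.419, -0.0583, 0.2988]
orientation: [0.687, 0.727, 0.0, 0.0]
ft_force: [0.0, -0.5, 0.5]
gripper_width: 0.338
grip_force: 0.0
time: 4.5
tool_pos: [0.4725, 0.1657, 0.2985]
orientation: [0.686, 0.727, 0.0, -0.0]
ft_force: [0.8, -0.7, 0.6]
gripper_width: 0.344
grip_force: 0.0
t 4.5 tcp [0.4725 0.1657 0.2985] twist [-0.   -0.   -0.02] lin(now) [ 3.15  4.74 -0.07] lin(turned) [ 3.14  4.75 -0.07]
cam [0.46881699 0.23808269 0.44567929]
hopper_ear 0.86 [539. 105.] [0.656 0.258 0.085]
hopper_ear 0.8 [324. 187.] [0.48  0.175 0.07 ]
hopper_ear 0.69 [404. 174.] [0.548 0.194 0.091]
hopper_hook 0.75 [566.  77.] [0.687 0.284 0.062]
hopper_hook 0.66 [332. 225.] [0.49  0.137 0.062]
hopper_hook 0.64 [391. 129.] [0.537 0.231 0.062]
grip_bar 0.94 [296. 237.] [0.457 0.136 0.105]
grip_bar 0.65 [452. 273.] [0.598 0.111 0.105]
grip_bar 0.58 [600. 106.] [0.695 0.259 0.104]
latch_pad 0.83 [279. 229.] [0.439 0.133 0.072]
latch_pad 0.75 [594. 133.] [0.715 0.238 0.074]
latch_pad 0.66 [454. 128.] [0.591 0.235 0.074]
near_rim {'xy': [411.9, 240.5], 'confidence': 0.94}
rail_top {'xy': [413.9, 234.9], 'confidence': 0.83}
1077 ((624.997802734375, -152.80868530273438), (376.7021484375, 355.87127685546875), 87.93113708496094)
```

View pics/w1.png

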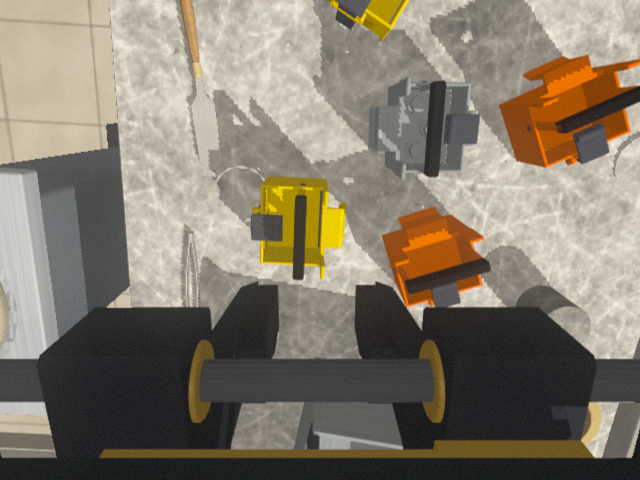

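View pics/tank1.png

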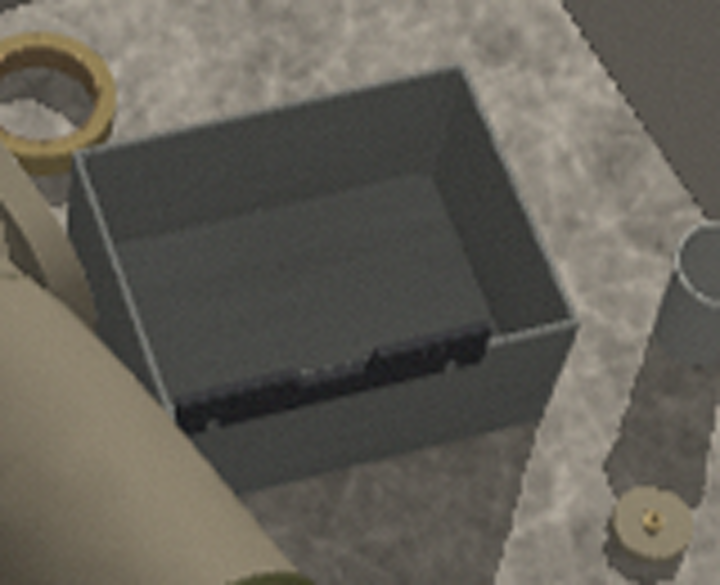

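Wrist picture: the grey hopper is at about (425, 130), bar (435, 130), hook at the left (375, 130), pad at the right (462, 128). In the tank picture the rail runs from about crop (178, 405) to (490, 330), with its notch at about (335, 368), and the tank corners show at (75, 155), (465, 68) and (577, 320).

Run:
```python
from h import *
K=vision.get_calibration("top");R=np.array(K["R"]);t=np.array(K["t"])
def ray(u,v,z):
    c=-R.T@t; r=R.T@np.array([(u-K["cx"])/K["fx"],(v-K["cy"])/K["fy"],1]); return c+r*(z-c[2])/r[2]
f=lambda x,y,z: ray((x+.5)/4.5-.5+330,(y+.5)/4.5-.5+160,z)
c={k:f(x,y,z) for k,x,y,z in [("FL",75,155,.125),("FR",463,69,.125),("NR",577,321,.125),("railL",177,403,.149),("railR",490,326,.149),("notchL",300,370,.149),("notchR",374,352,.149),("notch bottomL",302,378,.137),("nbR",372,360,.137)]}
for k,v in c.items(): print(k,np.round(v,4))
a=c["FR"]-c["FL"]; print("far wall yaw",np.arctan2(a[0],-a[1]),np.linalg.norm(a)); b=c["FR"]-c["NR"]; print("side yaw",np.arctan2(b[1],b[0]),np.linalg.norm(b))
e=c["railR"]-c["railL"];print("rail yaw",np.arctan2(e[0],-e[1]),np.linalg.norm(e))
for n in ((412,240.5,.125),(413.9,234.9,.149)): print(ray(*n))
# fit rim from depth
d=np.load("top1.npy");P=cloud("top",d)
m=(d>0)&(P[...,2]>.142)&(P[...,2]<.156);m[:200]=0;m[:,:360]=0;m[250:]=0;m[:,445:]=0
X=P[m];print(len(X),X.mean(0));
if len(X)>5:
  l=cv2.fitLine(X[:,:2].astype(np.float32),cv2.DIST_HUBER,0,.001,.001).ravel();print(l)
# bar from wrist
d=np.load("w1.npy");Kw=vision.get_calibration("wrist");im=cv2.imread("pics/w1.png")
vv,uu=np.mgrid[:480,:640];P=world("wrist",uu,vv,d,Kw)
m=(d>0)&(uu>375)&(uu<500)&(vv>60)&(vv<190)
b=m&(P[...,2]>.098)&(P[...,2]<.112); X=P[b];print(b.sum(),X.mean(0));r=cv2.minAreaRect((X[:,:2]*1000).astype(np.float32));print(r)
l=cv2.fitLine(X[:,:2].astype(np.float32),cv2.DIST_HUBER,0,.001,.001).ravel();print("bar dir",l,np.arctan2(-l[0],l[1]))
plan([r[0][0]/1000,r[0][1]/1000,.20],.06+np.pi/2)
```

```text
FL [ 0.674  -0.0761  0.125 ]
FR [ 0.6339 -0.3292  0.125 ]
NR [ 0.4445 -0.3024  0.125 ]
railL [ 0.4806 -0.0495  0.149 ]
railR [ 0.4523 -0.2419  0.149 ]
notchL [ 0.4712 -0.1252  0.149 ]
notchR [ 0.4644 -0.1707  0.149 ]
notch bottomL [ 0.4713 -0.1281  0.137 ]
nbR [ 0.4653 -0.1717  0.137 ]
far wall yaw -0.15711923907997175 0.25625897049562446
side yaw -0.1408300268956351 0.19137374229925744
rail yaw -0.1462140457518183 0.19445722860746498
[ 0.468435   -0.17446132  0.125     ]
[ 0.47101398 -0.1777669   0.149     ]
175 [ 0.46729181 -0.14684727  0.14738402]
[ 0.14611222  0.989268    0.4669205  -0.14718677]
1339 [0.56578429 0.23165705 0.10477185]
((566.7345581054688, 230.4185791015625), (10.62997055053711, 74.9000473022461), 3.063429355621338)
bar dir [ 0.05536092 -0.99846643  0.5657843   0.23165706] -3.0862033
t 4.9 tcp [0.4724 0.1636 0.2988] twist [ 0.    0.   -0.06] lin(now) [3.07 4.89 4.94] lin(turned) [3.05 4.91 4.94]
```

```bash
python3 -m handwheel '[{"linear":[0.4,0.6,0],"twist":[0,0,0]},{"linear":[0.6,0.9,0.5],"twist":[0,0,0]},{"linear":[0.6,0.9,1],"twist":[0,0,0]},{"linear":[0.6,0.9,1],"twist":[0,0,0]},{"linear":[0.6,0.9,1],"twist":[0,0,0]},{"linear":[0.3,0.6,1],"twist":[0,0,0]},{"linear":[0,0,0.5],"twist":[0,0,0]},{"linear":[0,0,0],"twist":[0,0,0]}]' 26 20
python3 - <<'E'
from h import *
plan([.5655,.232,.081],.057+np.pi/2)
K=vision.get_calibration("wrist"); im,d=vision.snapshot("wrist"); cv2.imwrite("pics/w2.png",im)
vv,uu=np.mgrid[:480,:640];P=world("wrist",uu,vv,d,K)
Q=P-np.array([.5655,.232,.1])
b=(d>0)&(abs(Q[...,0])<.025)&(abs(Q[...,1])<.05)&(abs(Q[...,2])<.010); X=P[b];print(b.sum())
if b.sum()>20:print(X.mean(0),cv2.minAreaRect((X[:,:2]*1000).astype(np.float32)),X[:,2].max())
E
```

```text
time: 5.7
tool_pos: [0.564, 0.2309, 0.1975]
orientation: [0.687, 0.727, -0.001, -0.001]
ft_force: [-0.2, -0.0, 0.4]
gripper_width: 0.296
grip_force: 0.0
t 5.7 tcp [0.564  0.2309 0.1975] twist [-0.04  0.01 -0.01] lin(now) [0.05 0.09 5.82] lin(turned) [0.05 0.08 5.82]
2182
[0.56427296 0.23571447 0.10337536] ((557.2752075195312, 232.4154510498047), (28.666730880737305, 83.29105377197266), 3.443859338760376) 0.10719508753224684
```

View pics/w2.png

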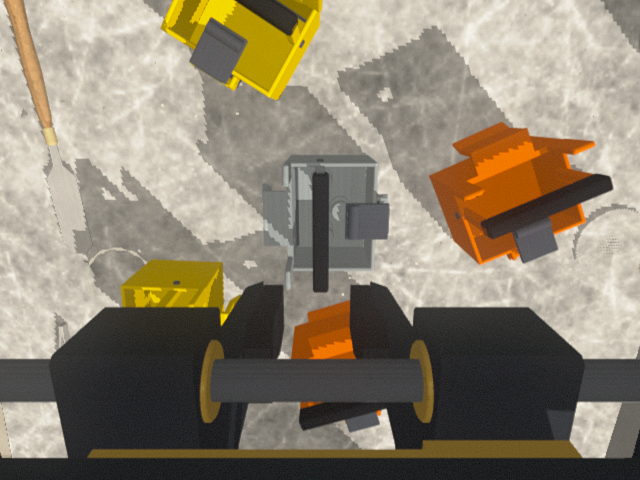

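The bar is centred between the fingers, at px (320, 232), with the hook at the left and the pad at (368, 221). Descending.

```bash
python3 - <<'E'
from h import *
K=vision.get_calibration("wrist"); im,d=vision.snapshot("wrist")
vv,uu=np.mgrid[:480,:640];P=world("wrist",uu,vv,d,K)
b=(d>0)&(uu>305)&(uu<335)&(vv>150)&(vv<305)&(P[...,2]>.097)&(P[...,2]<.11)&(im.max(2)<70);X=P[b]
r=cv2.minAreaRect((X[:,:2]*1000).astype(np.float32));print(b.sum(),r,np.median(X[:,2]))
print(pix("wrist",list(np.array(r[0])/1000)+[.104]),im[b].mean(0))
E
python3 -m handwheel '[{"linear":[0.05,0.05,1],"twist":[0,0,0]},{"linear":[0,0,1],"twist":[0,0,0]},{"linear":[0,0,1],"twist":[0,0,0]},{"linear":[0,0,1],"twist":[0,0,0]},{"linear":[0,0,1],"twist":[0,0,0]},{"linear":[0,0,0.5],"twist":[0,0,0]},{"linear":[0,0,0.2],"twist":[0,0,0]},{"linear":[0,0,0.1],"twist":[0,0,0]},{"linear":[0,0,0],"twist":[0,0,0]}]'
```

```text
1836 ((566.8521118164062, 233.49806213378906), (9.510381698608398, 74.5402603149414), 3.064337968826294) 0.10501568232299965
(np.float64(318.9475302358516), np.float64(233.81343349953562)) [49.29901961 50.2167756  51.53376906]
time: 6.7
tool_pos: [0.5661, 0.2326, 0.0836]
orientation: [0.687, 0.727, 0.001, 0.0]
ft_force: [-0.7, -0.3, -0.2]
gripper_width: 0.296
grip_force: 0.0
```

```bash
python3 -m handwheel '[{"linear":[0,0,0],"twist":[0,0,0]},{"linear":[0,0,0],"twist":[0,0,0]},{"linear":[0,0,0],"twist":[0,0,0]},{"linear":[0,0,0],"twist":[0,0,0]}]' 0 45
python3 -m handwheel '[{"linear":[0,0,-0.3],"twist":[0,0,0]},{"linear":[0,0,-0.7],"twist":[0,0,0]},{"linear":[0,0,-1],"twist":[0,0,0]},{"linear":[0,0,-1],"twist":[0,0,0]},{"linear":[0,0,-1],"twist":[0,0,0]},{"linear":[0,0,-1],"twist":[0,0,0]},{"linear":[0,0,-1],"twist":[0,0,0]},{"linear":[0,0,-1],"twist":[0,0,0]},{"linear":[0,0,-1],"twist":[0,0,0]},{"linear":[0,0,-0.7],"twist":[0,0,0]},{"linear":[0,0,-0.3],"twist":[0,0,0]},{"linear":[0,0,0],"twist":[0,0,0]}]'
python3 - <<'E'
from h import *
yt=-.147; R=Ro.from_euler('z',yt).as_matrix()
# hopper level: hook point over notch centre, bar at hook + R*(30.5,0,41mm); TCP = bar centre + 0 in xy (bar offset along tool)
n=np.array([.4672,-.147,0]); tcp=n+R@np.array([.0305,-.001,0]); print(tcp)
plan([tcp[0],tcp[1],.26],yt+np.pi/2)
E
```

```text
time: 7.1
tool_pos: [0.566, 0.2326, 0.0832]
orientation: [0.687, 0.727, 0.0, 0.0]
ft_force: [-0.5, -0.2, 3.8]
gripper_width: 0.107
grip_force: 45.0
time: 8.3
tool_pos: [0.5657, 0.2325, 0.2635]
orientation: [0.687, 0.727, 0.0, 0.0]
ft_force: [-0.3, -0.0, -4.7]
gripper_width: 0.105
grip_force: 45.0
[ 0.49722458 -0.15245659  0.        ]
t 8.3 tcp [0.5657 0.2325 0.2635] twist [ 0.01 -0.    2.54] lin(now) [-19.03  -4.5    0.17] lin(turned) [-19.54  -0.57   0.18]
```

```bash
python3 -m handwheel '[{"linear":[-0.4,0,0],"twist":[0,0,0.5]},{"linear":[-0.8,-0.2,0],"twist":[0,0,0.7]},{"linear":[-1,-0.15,0],"twist":[0,0,0.7]},{"linear":[-1,-0.1,0],"twist":[0,0,0.64]},{"linear":[-1,-0.03,0],"twist":[0,0,0]},{"linear":[-1,-0.03,0],"twist":[0,0,0]},{"linear":[-1,-0.03,0],"twist":[0,0,0]},{"linear":[-1,-0.03,0],"twist":[0,0,0]},{"linear":[-1,-0.03,0],"twist":[0,0,0]},{"linear":[-1,-0.03,0],"twist":[0,0,0]},{"linear":[-1,-0.03,0],"twist":[0,0,0]},{"linear":[-1,-0.03,0],"twist":[0,0,0]}]'
python3 -m handwheel '[{"linear":[-1,0,0],"twist":[0,0,0]},{"linear":[-1,0,0],"twist":[0,0,0]},{"linear":[-1,0,0],"twist":[0,0,0]},{"linear":[-1,0,0],"twist":[0,0,0]},{"linear":[-1,0,0],"twist":[0,0,0]},{"linear":[-0.8,0,0],"twist":[0,0,0]},{"linear":[-0.4,0,0],"twist":[0,0,0]},{"linear":[0,0,0],"twist":[0,0,0]},{"linear":[0,0,0],"twist":[0,0,0]}]'
python3 - <<'E'
from h import *
yt=-.147
plan([.4972,-.1525,.26],yt+np.pi/2)
R=Ro.from_euler('z',yt).as_matrix()
K=vision.get_calibration("wrist"); im,d=vision.snapshot("wrist"); cv2.imwrite("pics/w3.png",im);np.save("w3.npy",d)
vv,uu=np.mgrid[:480,:640];P=world("wrist",uu,vv,d,K)
Q=(P-np.array([.4672,-.147,0]))@R   # rail frame
np.save("w3Q.npy",Q)
m=(d>0)&(abs(Q[...,0])<.015)&(Q[...,2]>.142)&(Q[...,2]<.156)&(abs(Q[...,1])<.11); X=Q[m]
print("rail top",m.sum(),X.mean(0) if m.sum() else 0)
for k in np.arange(-.1,.1,.01):
    s=X[(X[:,1]>=k)&(X[:,1]<k+.01)]
    if len(s)>3: print(round(k,3),len(s),np.round(np.percentile(s[:,0],[5,50,95])*1000,1),np.round(np.median(s[:,2])*1000,1))
E
```

```text
time: 9.5
tool_pos: [0.5258, 0.0101, 0.2619]
orientation: [0.758, 0.652, -0.001, -0.001]
ft_force: [0.3, -0.7, -4.2]
gripper_width: 0.111
grip_force: 45.0
time: 10.4
tool_pos: [0.5083, -0.111, 0.2625]
orientation: [0.757, 0.653, -0.0, -0.0]
ft_force: [-0.5, -0.6, -4.0]
gripper_width: 0.108
grip_force: 45.0
t 10.4 tcp [ 0.5083 -0.111   0.2625] twist [-0.01 -0.01 -0.01] lin(now) [-2.14 -0.24  0.12] lin(turned) [-2.14 -0.24  0.12]
rail top 565 [0.00349553 0.07824834 0.14980827]
-0.1 18 [5.3 6.7 8.2] 150.1
0.06 17 [-0.6  0.7  2.2] 149.9
0.07 159 [-0.2  2.9  6.9] 150.2
0.08 222 [-0.4  3.7  7.2] 150.0
0.09 149 [-0.   3.7  7.2] 150.1
```

View pics/w3.png

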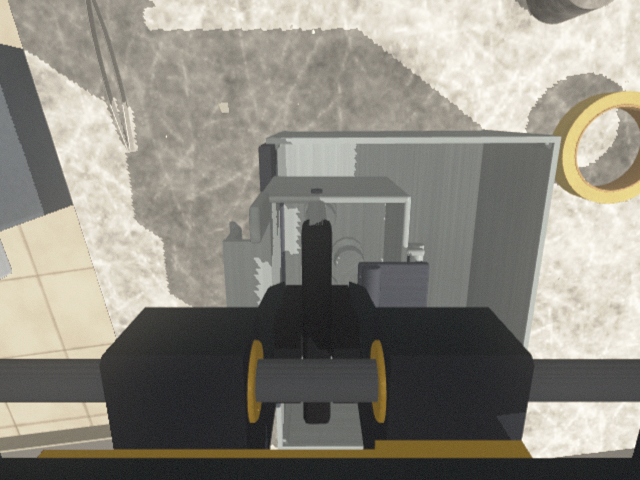

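The hopper's hook leg is at about (237, 270), outside and over the rail, which shows at (268, 165). The rail centre looks about 3 mm further in than estimated, so I'll refine using the rail ends.

Run:
```python
import numpy as np
Q=np.load("w3Q.npy")*1000; d=np.load("w3.npy")
m=(d>0)&(abs(Q[...,0]-3.6)<7)&(Q[...,2]>144)&(Q[...,2]<155)
y=Q[m][:,1]; print(np.percentile(y[y>0],[50,95,99,100]), np.sort(y[y<0])[:25].round(1))
# far side rim of tank x & bare rim near wall
vv,uu=np.mgrid[:480,:640]
m2=(d>0)&(uu>268)&(uu<560)&(vv>128)&(vv<145)&(abs(Q[...,2]-125)<6); print("left wall rim y",m2.sum(),np.percentile(Q[m2][:,1],[5,50,95]),np.percentile(Q[m2][:,2],50))
# hook leg/bridge points of held hopper
m3=(d>0)&(uu>220)&(uu<300)&(vv>200)&(vv<305)
for lo in range(180,300,6):
    k=m3&(Q[...,2]>=lo)&(Q[...,2]<lo+6)
    if k.sum()>10: print(lo,k.sum(),np.percentile(Q[k][:,0],[2,50,98]).round(1),np.percentile(Q[k][:,1],[2,98]).round(1))
```

```text
[83.96070264 95.17588403 96.15319989 96.21261689] [-97.3 -97.1 -96.8 -96.6 -96.3 -96.1 -95.6 -95.3 -94.9 -94.9 -94.9 -94.7
 -94.7 -94.5 -94.4 -94.4 -93.9 -93.9]
left wall rim y 1927 [ 96.60403338  98.62426172 100.57953808] 126.2160101098525
186 27 [16.7 22.7 25.9] [21.6 68.8]
192 1592 [15.7 20.8 26.2] [23.  68.5]
198 87 [15.6 15.7 15.8] [27.4 69.8]
204 123 [-9.  15.7 15.8] [29.9 70.4]
210 121 [-6.8 15.7 15.9] [31.8 72.3]
216 154 [-4.3 15.7 15.9] [34.2 73.9]
222 149 [-4.4 15.7 15.9] [36.9 74.5]
228 154 [-4.2 15.7 15.9] [39.8 76.5]
234 880 [-5.   6.  16.5] [32.9 79.2]
240 2346 [-4.7  5.4 15.9] [33.  78.7]
246 42 [15.6 15.8 15.9] [71.6 81.5]
252 60 [15.6 15.8 15.9] [71.6 82.6]
258 117 [12.5 15.8 28.1] [51. 84.]
264 429 [12.  15.7 28.9] [51.1 83.9]
270 465 [12.5 17.1 29.1] [51.2 83.2]
276 256 [16.8 22.8 29.4] [51.1 53.4]
282 42 [16.8 20.  23.2] [52.4 53.5]
```

```bash
python3 -m handwheel '[{"linear":[-0.5,-0.02,0],"twist":[0,0,0]},{"linear":[-0.8,-0.03,0],"twist":[0,0,0]},{"linear":[-0.6,-0.03,0],"twist":[0,0,0]},{"linear":[-0.24,-0.01,0.3],"twist":[0,0,0]},{"linear":[0,0,0.8],"twist":[0,0,0]},{"linear":[0,0,0.7],"twist":[0,0,0]},{"linear":[0,0,0.3],"twist":[0,0,0]},{"linear":[0,0,0],"twist":[0,0,0]},{"linear":[0,0,0],"twist":[0,0,0]}]'
python3 - <<'E'
from h import *
yt=-.147
R=Ro.from_euler('z',yt).as_matrix()
s=bot.observe();print("tcp local",((np.array(s['tool_pos'])-[.4672,-.147,0])@R*1000).round(1),"want ~33.6,-1.2")
K=vision.get_calibration("wrist"); im,d=vision.snapshot("wrist"); cv2.imwrite("pics/w4.png",im)
vv,uu=np.mgrid[:480,:640];P=world("wrist",uu,vv,d,K)
Q=(P-np.array([.4672,-.147,0]))@R*1000
for lo,hi in((144,155),(186,195)):
  m=(d>0)&(Q[...,0]<25)&(Q[...,0]>-15)&(Q[...,2]>lo)&(Q[...,2]<hi)&(abs(Q[...,1])<105)
  for k in range(-100,100,10):
    z=m&(Q[...,1]>=k)&(Q[...,1]<k+10)
    if z.sum()>8: print(lo,k,z.sum(),np.percentile(Q[z][:,0],[3,50,97]).round(1),np.median(Q[z][:,2]).round(1))
E
```

```text
time: 11.35
tool_pos: [0.5006, -0.1535, 0.2212]
orientation: [0.757, 0.653, 0.0, 0.0]
ft_force: [0.3, -0.1, -3.8]
gripper_width: 0.105
grip_force: 45.0
tcp local [ 34.   -1.5 221.2] want ~33.6,-1.2
144 -30 38 [16.5 20.5 24.5] 152.0
144 -20 309 [14.5 19.5 24.6] 152.2
144 -10 322 [14.7 19.7 24.7] 152.3
144 0 342 [14.4 19.7 24.8] 152.3
144 10 353 [14.6 19.6 24.9] 152.1
144 20 242 [ 0.5 19.1 24.5] 152.1
144 30 326 [-0.2  4.7 23.2] 150.1
144 40 308 [-0.3  3.9  7.4] 150.1
144 50 321 [-0.3  3.8  7.4] 150.1
144 60 321 [-0.3  3.7  7.4] 150.2
144 70 350 [-0.4  3.6  7.3] 150.1
144 80 355 [-0.4  3.6  7.2] 150.2
144 90 223 [-0.4  3.7  7.1] 150.1
186 -10 23 [14.3 14.4 14.6] 189.5
186 0 46 [14.3 14.4 14.6] 190.6
186 10 100 [-5.7  0.6 14.5] 190.6
186 20 45 [14.3 14.4 14.5] 190.5
186 30 128 [12.2 17.6 24.5] 190.6
```

```bash
python3 -m handwheel '[{"linear":[0,-0.02,0.3],"twist":[0,0,0]},{"linear":[0,0,0.4],"twist":[0,0,0]},{"linear":[0,0,0.4],"twist":[0,0,0]},{"linear":[0,0,0.4],"twist":[0,0,0]},{"linear":[0,0,0.3],"twist":[0,0,0]},{"linear":[0,0,0.2],"twist":[0,0,0]},{"linear":[0,0,0],"twist":[0,0,0]}]'
python3 -m handwheel '[{"linear":[0,0,0.2],"twist":[0,0,0]},{"linear":[0,0,0.2],"twist":[0,0,0]},{"linear":[0,0,0.2],"twist":[0,0,0]},{"linear":[0,0,0.1],"twist":[0,0,0]},{"linear":[0,0,0],"twist":[0,0,0]}]'
```

```text
time: 12.1
tool_pos: [0.4998, -0.1533, 0.1801]
orientation: [0.757, 0.653, -0.0, -0.0]
ft_force: [-0.1, 0.4, -3.8]
gripper_width: 0.104
grip_force: 45.0
time: 12.6
tool_pos: [0.4998, -0.1533, 0.1664]
orientation: [0.757, 0.653, -0.0, -0.0]
ft_force: [0.1, -0.9, -5.0]
gripper_width: 0.11
grip_force: 45.0
```

```bash
python3 -m handwheel '[{"linear":[0,0,0.1],"twist":[0,0,0]},{"linear":[0,0,0.05],"twist":[0,0,0]},{"linear":[0,0,0],"twist":[0,0,0]}]'
python3 -m handwheel '[{"linear":[0,0,0.03],"twist":[0,0,0]},{"linear":[0,0,0],"twist":[0,0,0]}]'
```

```text
time: 12.9
tool_pos: [0.5001, -0.1535, 0.164]
orientation: [0.757, 0.653, 0.0, 0.0]
ft_force: [-0.2, 0.1, -0.8]
gripper_width: 0.109
grip_force: 45.0
time: 13.1
tool_pos: [0.5004, -0.1535, 0.1638]
orientation: [0.757, 0.653, 0.0, 0.001]
ft_force: [0.8, 0.8, 3.7]
gripper_width: 0.109
grip_force: 45.2
```

```bash
python3 -m handwheel '[{"linear":[0,0,0],"twist":[0,0,0]},{"linear":[0,0,0],"twist":[0,0,0]},{"linear":[0,0,0],"twist":[0,0,0]},{"linear":[0,0,0],"twist":[0,0,0]}]' 30 20
python3 -m handwheel '[{"linear":[0,0.05,-0.2],"twist":[0,0,0]},{"linear":[0,0.05,-0.4],"twist":[0,0,0]},{"linear":[0,0.05,-0.6],"twist":[0,0,0]},{"linear":[0,0,-1],"twist":[0,0,0]},{"linear":[0,0,-1],"twist":[0,0,0]},{"linear":[0,-0.5,-1],"twist":[0,0,0]},{"linear":[0,-1,-1],"twist":[0,0,0]},{"linear":[0,-0.5,0],"twist":[0,0,0]},{"linear":[0,0,0],"twist":[0,0,0]},{"linear":[0,0,0],"twist":[0,0,0]}]'
python3 - <<'E'
from h import *
yt=-.147
R=Ro.from_euler('z',yt).as_matrix()
s=bot.observe();print("tcp local",((np.array(s['tool_pos'])-[.4672,-.147,0])@R*1000).round(1))
K=vision.get_calibration("wrist"); im,d=vision.snapshot("wrist"); cv2.imwrite("pics/w5.png",im);np.save("w5.npy",d)
vv,uu=np.mgrid[:480,:640];P=world("wrist",uu,vv,d,K)
Q=(P-np.array([.4672,-.147,0]))@R*1000; np.save("w5Q.npy",Q)
for l in("latch_pad","grip_bar","hopper_hook","hopper_ear"):
    for r in vision.spot_point(l,"wrist")[:2]:
        x,y=r["xy"]; i,j=min(int(round(y)),479),min(int(round(x)),639); print(l,round(r["confidence"],2),np.round(r["xy"]),np.round(Q[i,j],1))
E
```

```text
time: 13.5
tool_pos: [0.4998, -0.1534, 0.163]
orientation: [0.757, 0.653, -0.0, -0.0]
ft_force: [-0.1, 0.0, -0.1]
gripper_width: 0.336
grip_force: 0.0
time: 14.5
tool_pos: [0.4634, -0.148, 0.2665]
orientation: [0.757, 0.653, -0.0, -0.0]
ft_force: [0.6, -0.1, 0.2]
gripper_width: 0.341
grip_force: 0.0
tcp local [ -3.6  -1.5 266.5]
latch_pad 0.55 [413. 228.] [ 62.3  -1.9 146.5]
latch_pad 0.35 [344. 417.] [  27.7 -253.5   30.7]
grip_bar 0.62 [389. 236.] [ 39.8   2.8 181.6]
hopper_hook 0.92 [330. 222.] [  6.1   0.9 141.1]
hopper_ear 0.77 [348. 291.] [ 17.2 -37.5 170.6]
```

View pics/w5.png

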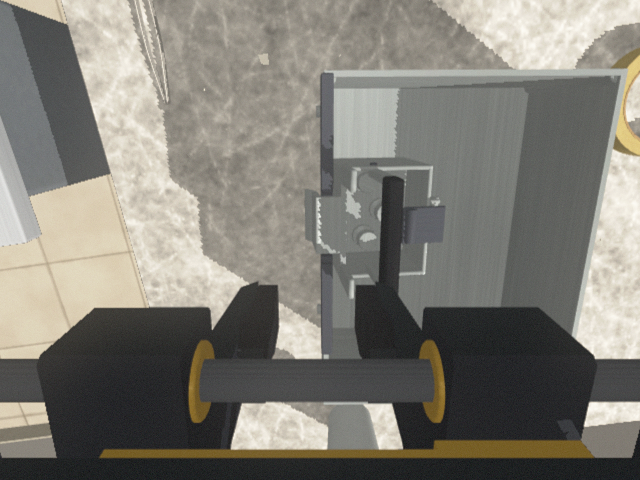

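The hopper hangs level along the rail in the notch, leaning inward, with the castings still inside. The pad is at px (424, 225), its bead end at about (407, 225). I'll turn the tool 90° so only the 18 mm finger width lies beside the bar.

Run:
```python
import numpy as np,cv2
from plant import bot
Q=np.load("w5Q.npy"); vv,uu=np.mgrid[:480,:640]
for c in range(384,448,4):
    m=(uu>=c)&(uu<c+4)&(vv>212)&(vv<238)&(Q[...,2]>100); print(c,Q[m].mean(0).round(1),np.percentile(Q[m][:,2],[5,95]).round(1))
m=(uu>408)&(uu<440)&(vv>200)&(vv<250)&(Q[...,2]>132)&(Q[...,2]<152);print("y",np.percentile(Q[m][:,1],[2,98]))
print(bot.observe()['joints'])
```

```text
384 [ 37.6   9.1 180.3] [177.4 182.5]
388 [ 38.8  10.7 186.8] [181.  183.4]
392 [ 41.6  10.1 184.3] [180.9 183. ]
396 [ 44.5   9.5 181.7] [180.8 182.6]
400 [ 50.8   4.6 163.5] [143.  182.2]
404 [ 5.740e+01 -1.000e-01  1.453e+02] [143.6 147.1]
408 [ 59.    1.1 150. ] [146.2 148.7]
412 [ 62.3   0.4 147.4] [146.3 148.7]
416 [ 65.9  -0.6 143.7] [141.9 146.3]
420 [ 68.9  -0.8 142.8] [141.6 144. ]
424 [ 70.3   0.5 147.8] [141.3 143.5]
428 [ 74.6  -1.  142.1] [140.7 143.1]
432 [ 76.7  -0.5 144.4] [140.6 143. ]
436 [ 80.4  -1.2 141.3] [140.2 142.3]
440 [ 83.2  -1.  140.8] [139.6 142. ]
444 [ 84.7   3.9 140.4] [139.6 141.1]
y [-16.85960846  11.89395926]
[-5.50336306e-01  2.08002078e-01  1.56045817e+00  2.55702059e-05
  1.37412144e+00 -4.03465565e-01]
```

```bash
python3 -m handwheel '[{"linear":[0,0.8,0],"twist":[0,0,0]},{"linear":[0,0.8,0],"twist":[0,0,0]},{"linear":[0,0.8,0],"twist":[0,0,0]},{"linear":[0,0.85,0],"twist":[0,0,0.6]},{"linear":[0,0,0],"twist":[0,0,1]},{"linear":[0,0,0],"twist":[0,0,1]},{"linear":[0,0,0],"twist":[0,0,1]},{"linear":[0,0,0],"twist":[0,0,1]},{"linear":[0,0,0],"twist":[0,0,1]},{"linear":[0,0,0],"twist":[0,0,1]},{"linear":[0,0,0],"twist":[0,0,1]},{"linear":[0,0,0],"twist":[0,0,1]}]' 0 20
python3 -m handwheel '[{"linear":[0,0,0],"twist":[0,0,1]},{"linear":[0,0,0],"twist":[0,0,1]},{"linear":[0,0,0],"twist":[0,0,1]},{"linear":[0,0,0],"twist":[0,0,1]},{"linear":[0,0,0],"twist":[0,0,1]},{"linear":[0,0,0],"twist":[0,0,1]},{"linear":[0,0,0],"twist":[0,0,1]},{"linear":[0,0,0],"twist":[0,0,1]},{"linear":[0,0,0],"twist":[0,0,1]},{"linear":[0,0,0],"twist":[0,0,1]},{"linear":[0,0,0],"twist":[0,0,1]},{"linear":[0,0,0],"twist":[0,0,0]}]'
python3 - <<'E'
from h import *
R=Ro.from_euler('z',-.147).as_matrix()
t=np.array([.4672,-.147,0])+R@[.0615,-.001,.155]; print(t); plan(t,-.147)
E
```

```text
time: 15.95
tool_pos: [0.5278, -0.1575, 0.2667]
orientation: [0.934, 0.358, -0.0, -0.0]
ft_force: [-0.6, -0.5, 0.3]
gripper_width: 0.005
grip_force: 0.0
time: 17.15
tool_pos: [0.5278, -0.1575, 0.2667]
orientation: [0.997, -0.072, -0.0, -0.0]
ft_force: [-0.6, -0.2, -0.6]
gripper_width: 0.005
grip_force: 0.0
[ 0.52789025 -0.15699719  0.155     ]
t 17.15 tcp [ 0.5278 -0.1575  0.2667] twist [-0.    0.01  0.03] lin(now) [ 0.01 -0.02  5.59] lin(turned) [ 0.   -0.02  5.59]
```

```bash
python3 -m handwheel '[{"linear":[0,0,1],"twist":[0,0,0]},{"linear":[0,0,1],"twist":[0,0,0]},{"linear":[0,0,1],"twist":[0,0,0]},{"linear":[0,0,1],"twist":[0,0,0]},{"linear":[0,0,0.8],"twist":[0,0,0]},{"linear":[0,0,0.5],"twist":[0,0,0]},{"linear":[0,0,0.3],"twist":[0,0,0]},{"linear":[0,0,0],"twist":[0,0,0]}]'
python3 -m handwheel '[{"linear":[0,0,0.2],"twist":[0,0,0]},{"linear":[0,0,0.15],"twist":[0,0,0]},{"linear":[0,0,0.1],"twist":[0,0,0]},{"linear":[0,0,0],"twist":[0,0,0]}]'
```

```text
time: 17.95
tool_pos: [0.5276, -0.1574, 0.1547]
orientation: [0.997, -0.072, -0.0, -0.0]
ft_force: [-0.6, 0.1, 0.1]
gripper_width: 0.006
grip_force: 0.0
time: 18.35
tool_pos: [0.5277, -0.1575, 0.1464]
orientation: [0.997, -0.072, 0.0, 0.0]
ft_force: [-1.3, -0.8, 3.2]
gripper_width: 0.003
grip_force: 1.6
```

```bash
python3 -m handwheel '[{"linear":[0,0,0.1],"twist":[0,0,0]},{"linear":[0,0,0.1],"twist":[0,0,0]},{"linear":[0,0,0.08],"twist":[0,0,0]},{"linear":[0,0,0],"twist":[0,0,0]},{"linear":[0,0,0],"twist":[0,0,0]}]'
python3 - <<'E'
from h import *
im,d=vision.snapshot("scene"); cv2.imwrite("pics/s2.png",im)
for l in("casting0","hopper_floor"):
    for r in vision.cut_out(l,"scene")[:2]: print(l,r["confidence"],r["extent"])
E
```

```text
time: 18.85
tool_pos: [0.5277, -0.1577, 0.1413]
orientation: [0.997, -0.072, 0.0, 0.0]
ft_force: [-3.4, 0.8, 7.2]
gripper_width: 0.008
grip_force: 3.4
casting0 0.6 [196.2, 349.5, 16.3, 22.0]
hopper_floor 0.61 [305.4, 290.5, 5.5, 2.2]
hopper_floor 0.4 [236.9, 305.1, 13.3, 10.2]
```

```bash
python3 -m handwheel '[{"linear":[0,0,0.04],"twist":[0,0,0]},{"linear":[0,0,0],"twist":[0,0,0]},{"linear":[0,0,0],"twist":[0,0,0]},{"linear":[0,0,0],"twist":[0,0,0]}]'
python3 -m handwheel '[{"linear":[0,0,-0.2],"twist":[0,0,0]},{"linear":[0,0,-0.5],"twist":[0,0,0]},{"linear":[0,0,-1],"twist":[0,0,0]},{"linear":[0,0,-1],"twist":[0,0,0]},{"linear":[0,0,-1],"twist":[0,0,0]},{"linear":[0,0,-1],"twist":[0,0,0]},{"linear":[-0.5,0,-1],"twist":[0,0,0]},{"linear":[-1,0,-1],"twist":[0,0,0]},{"linear":[-1,0,0],"twist":[0,0,0]},{"linear":[-1,0,0],"twist":[0,0,0]},{"linear":[-1,0,0],"twist":[0,0,0]},{"linear":[0,0,0],"twist":[0,0,0]}]'
python3 - <<'E'
from h import *
im,d=vision.snapshot("wrist"); cv2.imwrite("pics/w6.png",im)
im2,d=vision.snapshot("top"); a=im2[160:290,330:490]; b=cv2.resize(a,(590,480),interpolation=cv2.INTER_CUBIC)
cv2.imwrite("pics/c6.png",cv2.resize(np.hstack([im,b]),(800,312)))
E
```

```text
time: 19.4
tool_pos: [0.5277, -0.1577, 0.1406]
orientation: [0.997, -0.072, 0.0, 0.0]
ft_force: [-2.9, -0.1, 8.5]
gripper_width: -0.0
grip_force: 3.9
time: 20.6
tool_pos: [0.4374, -0.1442, 0.2745]
orientation: [0.997, -0.072, 0.0, 0.0]
ft_force: [0.7, 0.1, 0.3]
gripper_width: 0.004
grip_force: 0.0
```

View pics/c6.png

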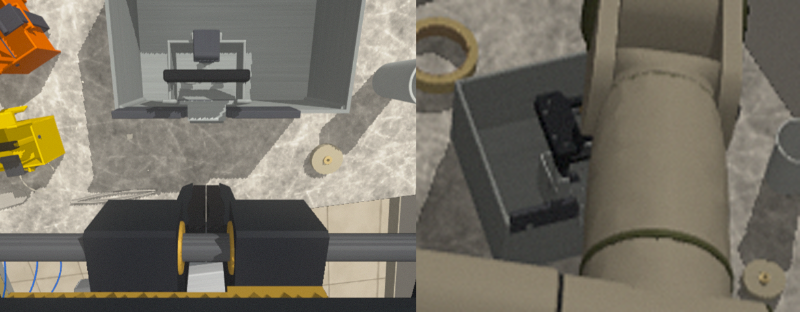

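The hopper is still hanging in the notch and its floor looks open. I'll check the inside with depth and an enlarged crop.

```bash
python3 -m handwheel '[{"linear":[1,1,0],"twist":[0,0,0]},{"linear":[1,1,0],"twist":[0,0,0]},{"linear":[1,1,0],"twist":[0,0,0]},{"linear":[1,1,0],"twist":[0,0,0]},{"linear":[0,1,0],"twist":[0,0,0]},{"linear":[0,1,0],"twist":[0,0,0]},{"linear":[0,0,0],"twist":[0,0,0]},{"linear":[0,0,0],"twist":[0,0,0]}]' | head -2
python3 - <<'E'
from h import *
R=Ro.from_euler('z',-.147).as_matrix()
K=vision.get_calibration("wrist"); im,d=vision.snapshot("wrist")
vv,uu=np.mgrid[:480,:640];Q=(world("wrist",uu,vv,d,K)-np.array([.4672,-.147,0]))@R*1000
for l in("casting0","hopper_hook","latch_pad"):
    for r in (vision.spot_point(l,"wrist")[:5]):
        x,y=r["xy"];i,j=min(int(round(y)),479),min(int(round(x)),639);print(l,round(r["confidence"],2),np.round(r["xy"]),Q[i,j].round(1))
m=(d>0)&(Q[...,0]>20)&(Q[...,0]<180)&(Q[...,2]<40)&(Q[...,2]>10)&(abs(Q[...,1])<90);print("pts 10-40mm above",m.sum(),Q[m].mean(0) if m.sum() else '')
b=cv2.resize(im[0:300,60:460],(800,600),interpolation=cv2.INTER_CUBIC);cv2.imwrite("pics/w7.png",b)
E
```

```text
time: 21.5
tool_pos: [0.501, -0.2747, 0.2733]
casting0 0.72 [200. 196.] [44.4 -0.4  6.2]
casting0 0.61 [223. 210.] [ 47.2 -41.2  82.8]
casting0 0.53 [175. 212.] [31.1 21.4 21.7]
hopper_hook 0.88 [156. 281.] [  7.   -2.3 141.6]
latch_pad 0.56 [142. 210.] [ 62.   -1.1 148.1]
pts 10-40mm above 541 [43.48683434  3.54393213 22.18783006]
```

View pics/w7.png

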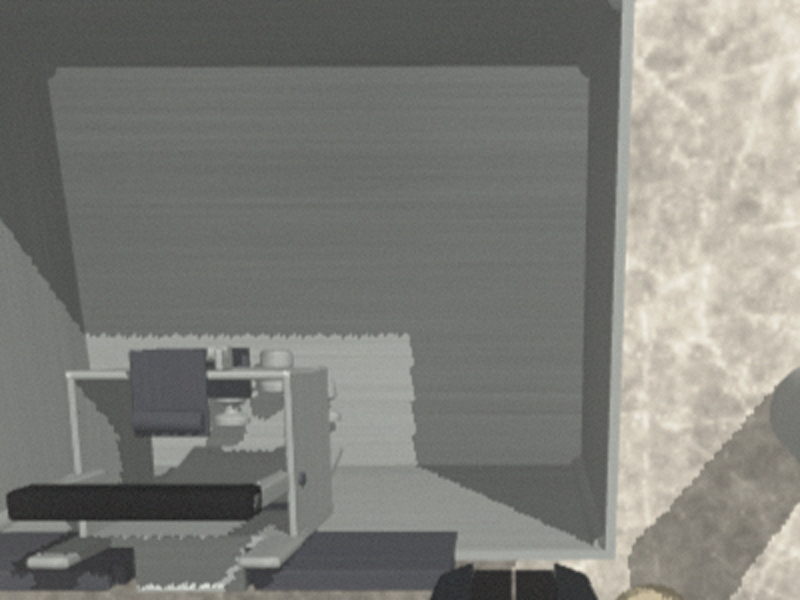

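Through the open bottom, castings lie on the tank floor at about crop (230, 405), (275, 360) and (333, 395). The hook's top is still at about 141 mm, so it sits down in the notch. The arm is clear.

```bash
python3 -c "
from plant import bot
print(bot.finish_job())"
```

```text
the job is handed in; nothing more can be done
None
```

The hopper hangs in the rail's notch with its floor open, and the castings I could make out (three, partly hidden) are on the tank floor; I handed the job in at about 21.6 s with the arm clear and touching nothing.

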